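# Dispose of used reagent bottles through a shutter-wheel canister

### The arm

A 7-joint arm with a two-finger parallel gripper is mounted at the origin on the work surface. World frame = base frame: x ahead of the robot, y to its left, z up, the work surface at z = 0. Lengths are in mm, angles in rad, forces in N, time in s.
With the tool pointing down it reaches from about 400 to 875 mm from the base axis. Payload 4.4 kg.
Tool frame: the origin (TCP) lies at the very end of the fingers, on their centre line; the grasp point (between the pads) lies 19 mm behind it; z points along the fingers, y is the line along which they close (so a half turn about z gives the same grasp; the last joint's range is limited). The gripper opens to 85 mm and grips with 20 to 120 N. Pads are 22 mm wide; open, the fingers measure 114 mm over their backs; the gripper's body (76 mm by 85 mm) begins 54 mm behind the grasp point. The pads swing forward as they close: fully open they stand 13 mm farther back than shut.
Start: joints at [-1.343, 0.628, 0.038, 1.517, -0.027, 0.996, -0.02], TCP at [188.209, 622.17, 204.313] pointing down, gripper open.
Joint ranges: [-3.06, 3.06], [-0.37, 2.12], [-1.25, 1.32], [0.18, 2.47], [-1.1, 4.24], [0.23, 1.98], [-2.94, 2.94]. Speed limits (rad/s): [2.57, 2.57, 3.14, 3.14, 3.14, 3.14, 3.14].

### API

Orientations are given as [roll, pitch, yaw] about the fixed x, y, z axes, in that order (R = Rz(yaw) Ry(pitch) Rx(roll)).
In Python, from cell import ctrl gives the robot as it stands.
- The arm moves only by the tool step_arm, never from a script. Its argument "series" is a list that holds one entry, the list of rows, each a list of 7 numbers: the turn, a rotation vector about the tool's x, y, z as a fraction of full scale, then the shift along the tool's x, y, z as a fraction of full scale, then the closure, from 0 (fully open) to 1 (shut). In form: [[[ax, ay, az, tx, ty, tz, gripper], ...]]. A call has 1 to 12 rows; each row shifts and turns the commanded pose from where the row before left it, along the tool's axes as they then stand; what a row does not reach is not made up. Full scale, the value 1, is 150 mm for a shift and 45 degrees for a turn. A row lasts 1/10 s, in which the tool goes at most 50 mm and 8.59 degrees, less where a joint would pass 70% of its speed; a pose out of reach is approached as far as the arm can. A call with a number of a shift or a turn outside -1 to 1 is refused whole. A call with a gripper value outside its range is refused whole. The fingers move at their own pace and stop on an object; the grip force is fixed at half the most. Time passes only in rows, so rows that do not move let the fingers close. It gives the time, the measured TCP pose, the force, the opening and the grip force at its end, in the units of the state.
- ctrl.read_state(): the state, without advancing time (a new reading comes with each control period).
- ctrl.get_image(name): name is "scene" or "top" or "wrist"; returns a dict with "img" (400x640x3 uint8, red, green, blue), "fx", "fy", "cx", "cy" (pixels), "R" (3x3) and "t" (3): a world point X has camera coordinates R X + t. Camera axes: x right, y down, z forward; pixel columns grow to the right and rows downward; lengths in mm; the calibration is good to about 2 mm. The wrist camera is an equidistant fisheye: a pixel r from the principal point sees the ray r / f radians off the axis. A picture is of the moment at which its call begins. There is no depth.
- ctrl.finish_job(): hands the job in; it is judged then, once.
Trained networks look in a picture, given as the dict that the camera call returned (one of the last four; its "shot" number tells which), for a name from the list of things; names that differ only in an ending like _2 or _b are one class to them, and where a whole thing is asked for, a point or a joint stands for the part that bears it (a point fixed in the world has none). Each returns a list of dicts, best first, with "score" (0 to 1); they miss things now and then, are a little off and sometimes report something else, mostly with a low value. They report only what shows in the picture. A call takes as long as a camera call.
- ctrl.recognise(picture, thing): "centre" ([column, row] in pixels, amid what is visible of it).
The state is a dict: "clock": time; "qpos": joint angles; "qd": joint speeds; "tau": joint torques, N m; "eef_pos": TCP position; "tool_rot": TCP orientation; "force": force on the tool from outside, world axes, zero at the start; "torque": the same for the moment, N m; "width": finger opening in mm; "gripper_force": force on a finger pad.
Only numpy, scipy, OpenCV 4.12 (cv2) and the standard library are available. Lean on these libraries where they do the work, as an engineer would, in place of code of your own. Each camera call takes 0.05 s, during which the arm holds its last target. There are 200 camera calls.

### The job

Throw away the used reagent bottles: turn the knob on the waste canister's lid until the wheel's opening lies squarely under the window in the lid and the window is clear, then drop every small square bottle from the bin through the window into the canister. When all are inside, turn the knob further the same way (counter-clockwise) until the sector with the black dot is centred in the window, and leave the other things on the bench where they stand.

Things in the scene. Friction and masses are not known exactly. Their poses are not given: they have to be found in the camera images.
- canister: waste canister, fixed: white square drum 290 x 290 mm, 200 mm high, flat grey lid. Origin: centre of its underside; z up; local -x points to the side with the lid's window. Stands on the left or right of the bench, yaw up to 0.4 rad. Hollow; a slope under the window lets what falls in slide away. The wheel turns under the lid (8 to 16 mm below the lid's top) about the lid's centre.
- window (a point): centre of the window in the lid, at the lid's top face, 200 mm above the bench: a black-framed rectangular hole, 75 mm along the canister's x (radial) and 80 mm along its y, 87.5 mm from the wheel's axis. Axes as the canister's.
- wheel (a joint): wheel angle, rad, grows counter-clockwise from above; stops at -0.2 and 4.8; stays where left (friction 0.08 N m). At 2.2 its one opening is squarely under the window (fully clear within 0.2). At 4.4 the sector with a round black dot (40 mm, a dark radial line each side) is centred in the window, shutting it. Elsewhere plain white or parts of these show. Starts at 0 to 0.7.
- knob (a point): on the wheel's axis, half-way up the black bar grip of the knob on the lid that turns the wheel, 225 mm above the bench. The bar is 54 mm long along this point's x, 14 mm wide along its y, from 210 to 240 mm above the bench; its round foot, 60 mm across, has its top at 210 mm. The point turns with the wheel.
- bin: shallow grey open tray bin, fixed, 190 (its x) x 270 (its y) mm, walls 36 mm high and 4 mm thick, floor 4 mm thick. Origin: centre of its underside; z up. It stands on the side of the bench opposite to the canister, turned up to 0.3 rad.
- bottle1_mid (a point): used reagent bottle, 25 to 50 g: small, white, square body 32 x 32 x 40 mm high, round white cap on top 24 mm across and 18 mm high, 58 mm in all. Origin: its centre, 29 mm above its base; z from base to cap, x and y square to the sides. Starts upright in the bin at any yaw; four to all six are present.
- bottle2_mid (a point): used reagent bottle, 25 to 50 g: small, white, square body 32 x 32 x 40 mm high, round white cap on top 24 mm across and 18 mm high, 58 mm in all. Origin: its centre, 29 mm above its base; z from base to cap, x and y square to the sides. Starts upright in the bin at any yaw; four to all six are present.
- bottle3_mid (a point): used reagent bottle, 25 to 50 g: small, white, square body 32 x 32 x 40 mm high, round white cap on top 24 mm across and 18 mm high, 58 mm in all. Origin: its centre, 29 mm above its base; z from base to cap, x and y square to the sides. Starts upright in the bin at any yaw; four to all six are present.
- bottle4_mid (a point): used reagent bottle, 25 to 50 g: small, white, square body 32 x 32 x 40 mm high, round white cap on top 24 mm across and 18 mm high, 58 mm in all. Origin: its centre, 29 mm above its base; z from base to cap, x and y square to the sides. Starts upright in the bin at any yaw; four to all six are present.
- bottle5_mid (a point): used reagent bottle, 25 to 50 g: small, white, square body 32 x 32 x 40 mm high, round white cap on top 24 mm across and 18 mm high, 58 mm in all. Origin: its centre, 29 mm above its base; z from base to cap, x and y square to the sides. Starts upright in the bin at any yaw; four to all six are present.
- bottle6_mid (a point): used reagent bottle, 25 to 50 g: small, white, square body 32 x 32 x 40 mm high, round white cap on top 24 mm across and 18 mm high, 58 mm in all. Origin: its centre, 29 mm above its base; z from base to cap, x and y square to the sides. Starts upright in the bin at any yaw; four to all six are present.
- jar: bystander, loose, not part of the job: squat amber glass jar with a white lid, 64 mm across, 85 mm high. Origin: centre of its underside.
- beaker: bystander, loose, not part of the job: clear open beaker, 84 mm across, 100 mm high. Origin: centre of its underside.
- rack: bystander, loose, not part of the job: blue lattice tube rack, 100 x 200 x 66 mm, holding a few capped tubes up to 94 mm high. Origin: centre of its underside.
- timer: bystander, loose, not part of the job: flat white bench timer, 55 x 70 x 22 mm. Origin: centre of its underside.
- tall_bottle: bystander, loose, not part of the job: tall round white bottle with a blue cap, 72 mm across, 170 mm high. Origin: centre of its underside.

How it is judged:
By the outcome, as a careful person would: the job done as asked, in the order asked, and still so for the second after the job is handed in, with the robot touching nothing.
Of bottle1, bottle2, bottle3, bottle4, bottle5, bottle6 only 4 to 6 are there at a start; the rules pass over those that are not, and their reading is None.
At some moment in a run one of bottle1, bottle2, bottle3, bottle4, bottle5, bottle6 may be knocked a few centimetres aside while the robot is not near it.
Once in a run the grip may slacken for a moment while it holds something.
It also fails if it takes over 210 s, if anything falls off the work surface, if the arm or the gripper's body presses on something with over 40 N, if the wrist force passes 120 N, or if a joint passes its speed limit or range.

## Working session

There is one attempt and no reset: what is moved stays moved. The work goes in short steps, Python scripts to look and compute and a tool call to move; the robot and the scene stay as the last step left them, time stands still between calls to the robot, and variables do not carry over. Pictures are saved under pics/ and viewed, at most 14 in all, crops included, and the job is handed in when it is done.

Besides the shell and the picture viewer there is one more tool, called by a JSON object that holds its "op" and its "data", one argument or row to a line. step_arm: Moves the arm, as the interface text tells. Shift numbers are shares of 150 mm and turn numbers shares of 45 degrees, none past 1 either way. Its arguments: {"type":"object","properties":{"series":{"type":"array","items":{"type":"array","items":{"type":"array","items":{"type":"number","minimum":-1,"maximum":1}}}}},"required":["series"]}

```bash
mkdir -p pics && ls && cat > h.py <<'E'
import numpy as np, cv2
from scipy.spatial.transform import Rotation as Rn
from cell import ctrl
def px(im,X):
    return (lambda c:(im["fx"]*c[0]/c[2]+im["cx"],im["fy"]*c[1]/c[2]+im["cy"]))(np.array(im["R"])@np.array(X,float)+np.array(im["t"]))
def ray(im,uv,fish=False):
    a=(uv[0]-im["cx"])/im["fx"];b=(uv[1]-im["cy"])/im["fy"]
    if fish:
        r=np.hypot(a,b);s=np.sin(r)/r if r>1e-9 else 1;d=np.array([a*s,b*s,np.cos(r)])
    else: d=np.array([a,b,1.])
    R=np.array(im["R"]);return -R.T@np.array(im["t"]),R.T@d
def at(im,uv,z,fish=False):
    o,d=ray(im,uv,fish);return o+d*(z-o[2])/d[2]
def save(im,n): cv2.imwrite("pics/"+n,cv2.cvtColor(np.array(im["img"]),cv2.COLOR_RGB2BGR))
E
python3 - <<'E'
from h import *
s=ctrl.read_state();print(s)
for n in ("top","scene"):
    im=ctrl.get_image(n);save(im,n+"0.png")
    print(n,im["fx"],-np.array(im["R"]).T@np.array(im["t"]))
    for t,z in (("canister",100),("window",200),("knob",240),("bin",20),("bottle1_mid",33),("jar",85),("beaker",100),("rack",66),("timer",22),("tall_bottle",170)):
        print(t,[(round(r["score"],2),np.round(r["centre"]).tolist(),np.round(at(im,r["centre"],z)[:2]).tolist()) for r in ctrl.recognise(im,t)][:8])
E
```

```text
pics
{'clock': 0.0, 'qpos': array([-1.34280681,  0.62933542,  0.03848197,  1.51839261, -0.02698319,
        0.99630508, -0.01997656]), 'qd': array([ 1.30515036e-03, -6.26764818e-04,  3.14426100e-04, -2.25845864e-04,
        2.35005801e-03,  4.82452851e-04,  6.22368770e-05]), 'tau': array([ 3.04710147e-04, -5.63401723e+01,  1.22659508e+00, -1.93440878e+01,
        1.11251447e-02,  1.03376553e-02, -1.25364870e-06]), 'eef_pos': array([188.02942165, 621.48725472, 203.38895539]), 'tool_rot': array([-3.13967219e+00,  6.29821846e-05,  2.84780285e+00]), 'force': array([ 0.22143722, -0.42247846, -0.28192234]), 'torque': array([-0.0040577 ,  0.00906681, -0.06324067]), 'gripper_force': 0.0, 'width': 85.50634652888847}
top 499.85055409890697 [ 402.50850384    6.4946098  1933.09876359]
canister [(0.85, [384.0, 226.0], [538.0, -215.0]), (0.17, [383.0, 242.0], [479.0, -213.0])]
window [(0.96, [384.0, 225.0], [537.0, -205.0])]
knob [(0.35, [183.0, 212.0], [560.0, 485.0])]
bin [(0.64, [266.0, 234.0], [502.0, 227.0])]
bottle1_mid [(0.64, [286.0, 248.0], [450.0, 147.0])]
jar [(0.55, [328.0, 162.0], [77
[... 227 characters left out ...]
)]
timer [(0.66, [454.0, 229.0], [539.0, -496.0])]
tall_bottle []
scene 419.3747175703612 [ 917.0886428  -245.21012921 1339.97564921]
canister [(0.92, [240.0, 240.0], [530.0, -207.0]), (0.55, [389.0, 224.0], [780.0, 175.0]), (0.22, [226.0, 214.0], [437.0, -194.0])]
window [(0.76, [239.0, 243.0], [566.0, -219.0]), (0.64, [327.0, 183.0], [584.0, 87.0])]
knob [(0.67, [225.0, 216.0], [492.0, -204.0])]
bin [(0.96, [340.0, 164.0], [506.0, 218.0])]
bottle1_mid []
jar [(0.94, [348.0, 268.0], [802.0, -8.0])]
beaker [(0.72, [390.0, 222.0], [779.0, 184.0])]
rack [(0.86, [301.0, 305.0], [795.0, -187.0])]
timer [(0.72, [169.0, 308.0], [540.0, -501.0])]
tall_bottle [(0.76, [424.0, 119.0], [605.0, 475.0])]
```

```bash
python3 - <<'E'
import cv2,numpy as np
a=cv2.imread("pics/top0.png")[140:290,200:480];b=cv2.imread("pics/scene0.png")[100:350,140:440]
a=cv2.resize(a,(560,300),interpolation=cv2.INTER_CUBIC);b=cv2.resize(b,(0,0),fx=560/300,fy=1.2*560/360,interpolation=cv2.INTER_CUBIC) if 0 else cv2.resize(b,(360,300),interpolation=cv2.INTER_CUBIC)
c=cv2.imread("pics/scene0.png")[100:350,140:440]
cv2.imwrite("pics/a.png",cv2.resize(cv2.imread("pics/top0.png")[150:290,210:430],(792,504),interpolation=cv2.INTER_CUBIC))
cv2.imwrite("pics/b.png",cv2.resize(c,(720,600),interpolation=cv2.INTER_CUBIC))
E
```

```text
(no output)
```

View pics/a.png

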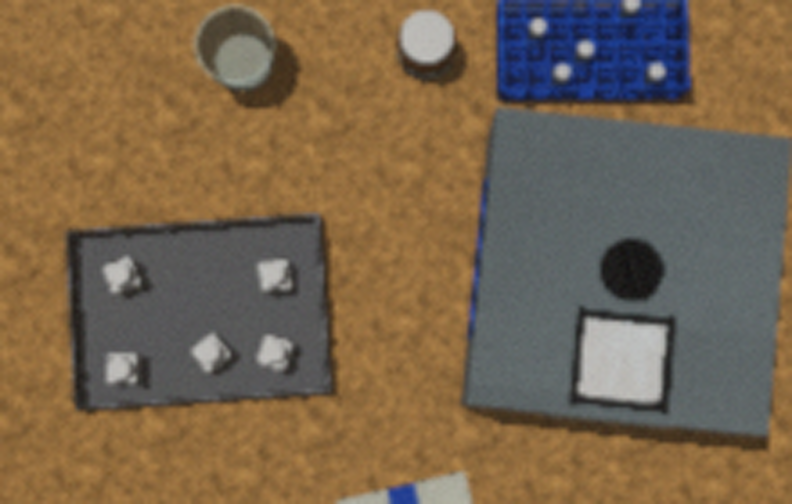

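View pics/b.png

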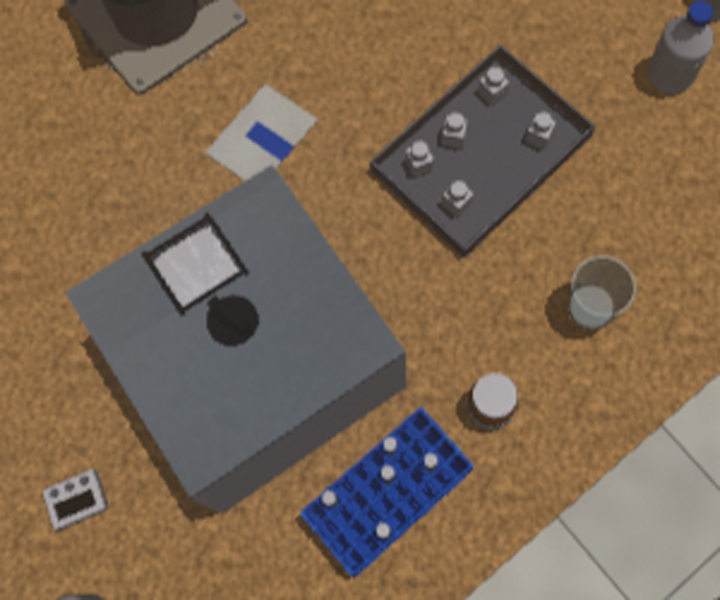

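Five bottles are in the bin (top crop: (122,275), (275,275), (123,368), (212,352), (275,352)). The canister is at right with the window toward the robot at (623,360) and the knob at (632,268). The network swapped the window and knob, so I'll measure these from the pixels.

```bash
python3 - <<'E'
from h import *
im=ctrl.get_image("top");sc=ctrl.get_image("scene")
f=lambda u,z:np.round(at(im,(210+u[0]/3.6,150+u[1]/3.6),z)[:2],1)
g=lambda u,z:np.round(at(sc,(140+u[0]/2.4,100+u[1]/2.4),z)[:2],1)
print("knob",f((632,268),225),g((232,320),212))
w=[f(u,200) for u in ((582,310),(674,318),(666,412),(573,403))];print("win",w,np.mean(w,0))
w=[g(u,200) for u in ((208,217),(246,271),(183,310),(145,256))];print("winscene",np.mean(w,0))
lid=[f(u,200) for u in ((497,110),(793,140),(768,437),(465,405))];print("lid",lid,np.mean(lid,0))
for a,b in ((0,3),(1,2)):
    d=lid[a]-lid[b];print(np.arctan2(d[1],d[0]),np.hypot(*d))
b=[f(u,36) for u in ((70,233),(321,217),(333,394),(79,408))];print("bin",b,np.mean(b,0))
for u in ((122,275),(275,275),(123,368),(212,352),(275,352)): print("bottle",f(u,45))
hs=[(494,75),(455,120),(419,150),(543,122),(459,188)]
for u in hs: print("scene cap",g(u,58))
print([ (t,ctrl.recognise(ctrl.get_image("wrist"),t)[:2]) for t in ("knob",)])
E
```

```text
knob [ 535.4 -206.7] [ 543.8 -208. ]
win [array([ 495.6, -162.1]), array([ 490.1, -250.8]), array([ 400. , -243.9]), array([ 406.4, -154.8])] [ 448.025 -202.9  ]
winscene [ 455.2   -199.725]
lid [array([688.5, -76.4]), array([ 666.2, -365.1]), array([ 378.7, -341.7]), array([401.9, -51.4])] [ 533.825 -208.65 ]
-0.08700934953989731 287.6883035509091
-0.0812122885792453 288.45070636072296
bin [array([572.5, 364.9]), array([596.1, 100. ]), array([409.9,  81.8]), array([388.8, 347.2])] [491.825 223.475]
bottle [528.7 306.6]
bottle [532.7 146. ]
bottle [431.5 301.5]
bottle [450.5 209.2]
bottle [452.1 143.3]
scene cap [436.9 303.2]
scene cap [456.1 213.3]
scene cap [459.7 144.3]
scene cap [537.5 307.4]
scene cap [539.2 150.2]
[('knob', [{'centre': [32.4, 368.1], 'score': 0.58}])]
```

{"op": "step_arm", "data": {
  "series": [
    [[0,0,0,-0.238,-0.175,-0.091,0],[0,0,0,-0.238,-0.175,-0.091,0],[0,0,0,-0.238,-0.175,-0.091,0],[0,0,0,-0.238,-0.175,-0.091,0],[0,0,0,-0.238,-0.175,-0.091,0],[0,0,0,-0.238,-0.175,-0.091,0],[0,0,0,-0.238,-0.175,-0.091,0],[0,0,0,-0.238,-0.175,-0.091,0],[0,0,0,-0.238,-0.175,-0.091,0],[0,0,0,-0.238,-0.175,-0.091,0],[0,0,0,-0.238,-0.175,-0.091,0],[0,0,0,0,0,0,0]]
  ]
}}

```text
clock: 2.5
eef_pos: [485.6, 225.2, 356.7]
tool_rot: [-3.142, 0.007, 2.836]
force: [-0.8, 0.9, -1.3]
width: 85.3
gripper_force: 0.0
```

```bash
cat >> h.py <<'E'
def plan(xyz,yaw=None,st=None,deg=8.0,mm=45):
    """rows: constant world-straight move to xyz (tool down), print tool-frame shares per row; turn about tool z"""
    s=st or ctrl.read_state();R0=Rn.from_euler("xyz",s["tool_rot"]).as_matrix()
    d=R0.T@(np.array(xyz,float)-s["eef_pos"])
    y0=s["tool_rot"][2];t=0 if yaw is None else (yaw-y0+np.pi/2)%np.pi-np.pi/2
    n1=int(np.ceil(np.linalg.norm(d)/mm));n2=int(np.ceil(abs(np.degrees(t))/deg))
    print("pos",np.round(s["eef_pos"]),"rot",np.round(s["tool_rot"],3),"w",round(s["width"],1),"gf",round(s["gripper_force"],1),"t",round(s["clock"],1),"q7",np.round(s["qpos"][6],2))
    print("shift rows",n1,np.round(d/max(n1,1)/150,3),"| turn rows",n2,"az each",round(-np.degrees(t)/45/max(n2,1),3))
E
python3 - <<'E'
from h import *
im=ctrl.get_image("wrist");save(im,"w1.png");s=ctrl.read_state()
print(s["eef_pos"],s["tool_rot"],"cam",-np.array(im["R"]).T@np.array(im["t"]),im["fx"],"axis",im["R"][2])
for r in ctrl.recognise(im,"bottle1_mid")[:8]: print(r["score"],np.round(r["centre"]),np.round(at(im,r["centre"],33,True)))
plan((520,-207,380))
E
```

```text
[482.91655022 228.78911831 355.53947629] [3.14083663e+00 2.80447814e-03 2.84062544e+00] cam [412.74413407 248.44994611 525.11038096] 309.70691628693146 axis [ 0.28875919 -0.0895461  -0.95320492]
0.82 [263. 145.] [450. 152.  33.]
pos [481. 231. 355.] rot [3.141 0.    2.845] w 85.7 gf 0.0 t 2.6 q7 0.82
shift rows 10 [-0.11  -0.272 -0.017] | turn rows 0 az each -0.0
```

View pics/w1.png

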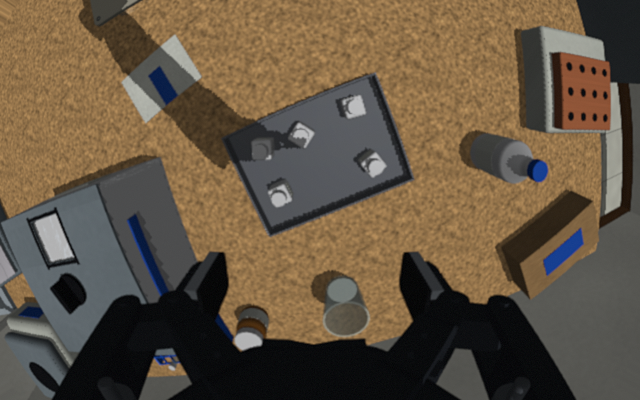

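The bin bottles show in the wrist view at (263,148), (301,133), (352,105), (372,163) and (279,194). The knob is at (68,292). Next I move over the knob.

{"op": "step_arm", "data": {
  "series": [
    [[0,0,0,-0.11,-0.272,-0.017,0],[0,0,0,-0.11,-0.272,-0.017,0],[0,0,0,-0.11,-0.272,-0.017,0],[0,0,0,-0.11,-0.272,-0.017,0],[0,0,0,-0.11,-0.272,-0.017,0],[0,0,0,-0.11,-0.272,-0.017,0],[0,0,0,-0.11,-0.272,-0.017,0],[0,0,0,-0.11,-0.272,-0.017,0],[0,0,0,-0.11,-0.272,-0.017,0],[0,0,0,-0.11,-0.272,-0.017,0],[0,0,0,0,0,0,0]]
  ]
}}

```text
clock: 3.7
eef_pos: [519.4, -211.9, 379.5]
tool_rot: [-3.137, 0.0, 2.84]
force: [-0.1, -0.0, -0.2]
width: 85.3
gripper_force: 0.0
```

```bash
python3 - <<'E'
from h import *
im=ctrl.get_image("wrist");save(im,"w2.png");s=ctrl.read_state()
import pickle;pickle.dump(im,open("w2.pkl","wb"))
for n in ("knob","window"):
  for r in ctrl.recognise(im,n)[:3]: print(n,r["score"],np.round(r["centre"]),np.round(at(im,r["centre"],225,True)))
plan((538,-207,380))
E
```

```text
knob 0.59 [314. 125.] [ 467. -195.  225.]
window 0.81 [324. 169.] [ 515. -199.  225.]
pos [ 521. -204.  379.] rot [ 3.14e+00 -2.00e-03  2.85e+00] w 85.4 gf 0.0 t 3.9 q7 1.73
shift rows 1 [-0.117  0.014 -0.005] | turn rows 0 az each -0.0
```

View pics/w2.png

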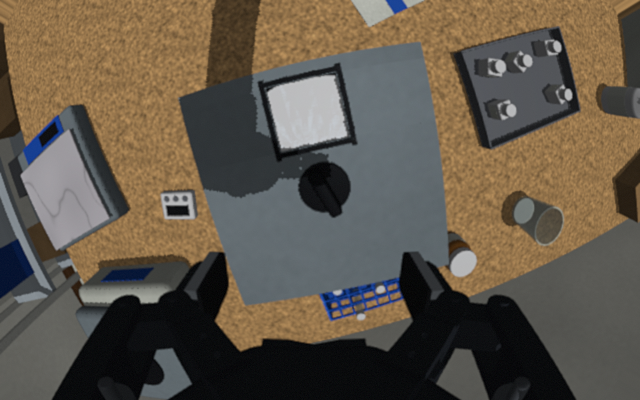

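```bash
python3 - <<'E'
from h import *
import pickle;im=pickle.load(open("w2.pkl","rb"))
g=cv2.cvtColor(im["img"],cv2.COLOR_RGB2GRAY)[155:225,290:360]
cv2.imwrite("pics/k.png",cv2.resize(cv2.convertScaleAbs(g,alpha=4),(560,560),interpolation=cv2.INTER_CUBIC))
f=lambda u,z:at(im,u,z,True)[:2]
print("foot",f((325,188),210))
a,b=f((313,172),240),f((337,214),240);print("bar",a,b,(a+b)/2,np.linalg.norm(a-b),np.arctan2(*(b-a)[::-1]))
w=[f(u,200) for u in ((261,82),(341,66),(355,143),(277,160))];print("win",w,np.mean(w,0))
d=w[0]+w[1]-w[2]-w[3];print("yaw",np.arctan2(*(-d)[::-1]))
lid=[f(u,200) for u in ((181,97),(420,43),(447,266),(246,305))];print("lid",np.round(lid),np.mean(lid,0))
E
```

```text
foot [ 539.13469571 -204.23908093]
bar [ 511.23813654 -209.67944003] [ 562.17083184 -198.81568717] [ 536.70448419 -204.2475636 ] 52.07840797719083 0.2101471164689267
win [array([ 403.2706136 , -236.94725987]), array([ 413.00306451, -147.06300909]), array([ 501.11991432, -156.8786538 ]), array([ 493.69680165, -247.584428  ])] [ 452.77259852 -197.11833769]
yaw -0.11405679093435575
lid [[ 385. -333.]
 [ 408.  -50.]
 [ 697.  -74.]
 [ 672. -358.]] [ 540.52648797 -203.95212167]
```

View pics/k.png

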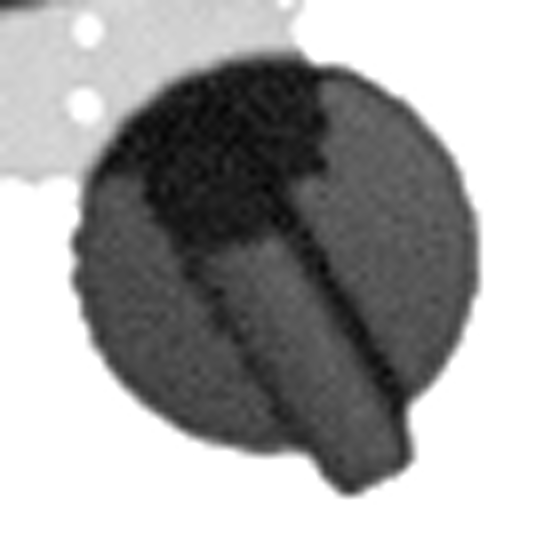

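The bar runs (313,172)–(337,214) in the wrist view, which is a world angle of about 0.24. With canister yaw at about -0.085, the wheel is at about 0.33. Next I turn the tool to yaw 0.24 above the knob.

{"op": "step_arm", "data": {
  "series": [
    [[0,0,0,-0.11,0.027,0,0],[0,0,0.184,0,0,0,0],[0,0,0.184,0,0,0,0],[0,0,0.184,0,0,0,0],[0,0,0.184,0,0,0,0],[0,0,0.184,0,0,0,0],[0,0,0.184,0,0,0,0],[0,0,0.184,0,0,0,0],[0,0,0.184,0,0,0,0],[0,0,0.184,0,0,0,0],[0,0,0.184,0,0,0,0],[0,0,0.184,0,0,0,0]]
  ]
}}

```text
clock: 5.05
eef_pos: [537.9, -203.7, 379.6]
tool_rot: [-3.141, -0.002, 1.257]
force: [-0.6, 0.6, 1.0]
width: 85.7
gripper_force: 0.0
```

{"op": "step_arm", "data": {
  "series": [
    [[0,0,0.184,0,0,0.08,0],[0,0,0.184,0,0,0.08,0],[0,0,0.184,0,0,0.08,0],[0,0,0.184,0,0,0.08,0],[0,0,0.184,0,0,0.08,0],[0,0,0.184,0,0,0.08,0],[0,0,0.184,0,0,0.08,0],[0,0,0,0,0,0,0],[0,0,0,0,0,0,0]]
  ]
}}

```text
clock: 5.95
eef_pos: [537.7, -205.1, 295.8]
tool_rot: [-3.14, 0.0, 0.253]
force: [-1.0, -0.4, -0.4]
width: 85.5
gripper_force: 0.0
```

```bash
python3 - <<'E'
from h import *
im=ctrl.get_image("wrist");save(im,"w3.png")
import pickle;pickle.dump(im,open("w3.pkl","wb"))
g=im["img"][100:400,140:500]
cv2.imwrite("pics/w3c.png",cv2.resize(cv2.convertScaleAbs(cv2.cvtColor(g,cv2.COLOR_RGB2BGR),alpha=1.6),(720,600),interpolation=cv2.INTER_CUBIC))
plan((538,-205,214),0.24)
E
```

```text
pos [ 538. -206.  296.] rot [-3.141e+00 -1.000e-03  2.520e-01] w 85.3 gf 0.0 t 6.0 q7 -0.51
shift rows 2 [ 0.001 -0.002  0.274] | turn rows 1 az each 0.015
```

View pics/w3c.png

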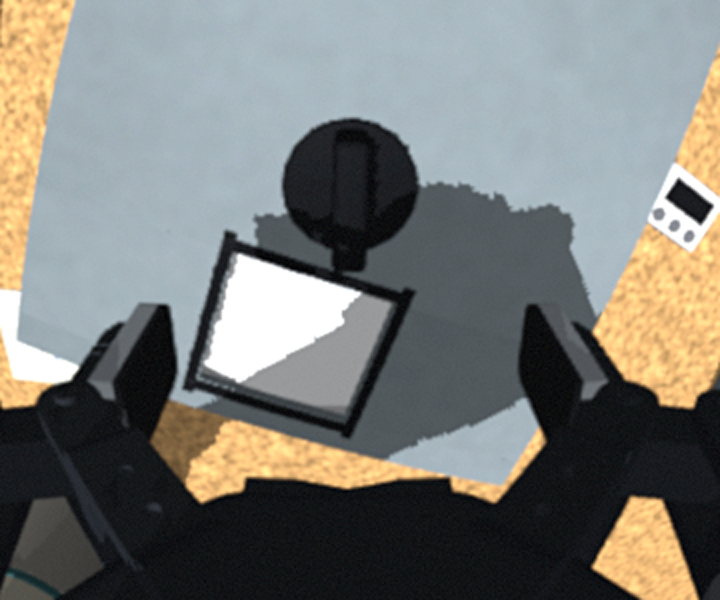

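```bash
python3 - <<'E'
from h import *
import pickle;im=pickle.load(open("w3.pkl","rb"))
f=lambda u,z:at(im,(140+u[0]/2,100+u[1]/2),z,True)[:2]
print("foot",f((351,182),210))
a,b=f((355,132),240),f((349,255),240);print("bar",a,b,(a+b)/2,np.linalg.norm(a-b),np.arctan2(*(a-b)[::-1]))
w=[f(u,200) for u in ((230,237),(409,293),(348,434),(188,386))];print("win",np.round(w),np.mean(w,0))
E
```

```text
foot [ 542.04902325 -205.1614293 ]
bar [ 569.11964508 -199.50731952] [ 521.25006792 -209.66229118] [ 545.1848565  -204.58480535] 48.93485329373336 0.2090393135960516
win [[ 500. -158.]
 [ 493. -246.]
 [ 403. -240.]
 [ 411. -151.]] [ 451.82164304 -198.94706031]
```

{"op": "step_arm", "data": {
  "series": [
    [[0,0,0.03,0.005,0,0.2,0],[0,0,0,0,0,0.2,0],[0,0,0,0,0,0.133,0],[0,0,0,0,0,0,0.6],[0,0,0,0,0,0,1],[0,0,0,0,0,0,1],[0,0,0,0,0,0,1],[0,0,0,0,0,0,1],[0,0,0,0,0,0,1],[0,0,0,0,0,0,1]]
  ]
}}

```text
clock: 7.0
eef_pos: [538.0, -207.0, 216.2]
tool_rot: [3.142, -0.0, 0.223]
force: [-0.7, -0.7, -0.4]
width: 0.2
gripper_force: 0.0
```

```bash
python3 - <<'E'
from h import *
im=ctrl.get_image("wrist")
g=cv2.cvtColor(im["img"],cv2.COLOR_RGB2BGR)[100:400,140:500]
cv2.imwrite("pics/w4c.png",cv2.resize(cv2.convertScaleAbs(g,alpha=2.2),(720,600),interpolation=cv2.INTER_CUBIC))
s=ctrl.read_state();print(s["width"],s["gripper_force"],s["force"],s["torque"])
E
```

```text
0.04240292917319998 0.0 [-1.19801665  0.39961956 -0.32514629] [ 0.01070518  0.0043657  -0.02298393]
```

View pics/w4c.png

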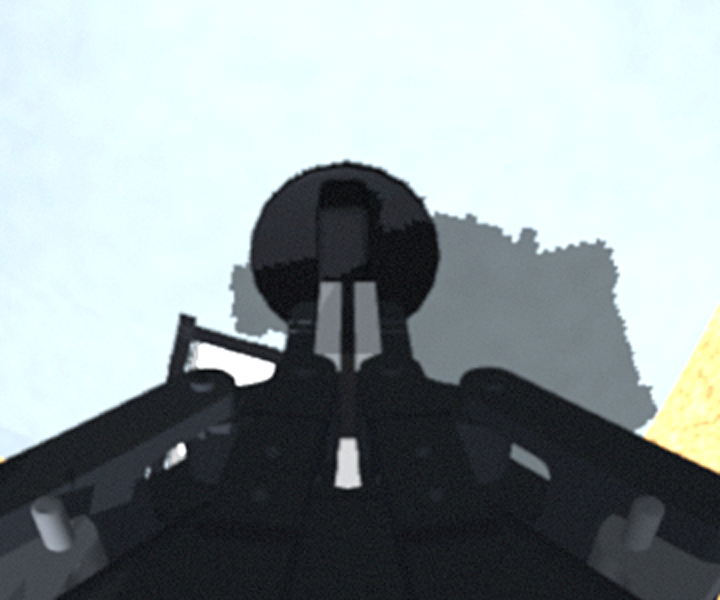

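```bash
cat >> h.py <<'E'
def pf(im,X):
    c=np.array(im["R"])@np.array(X,float)+np.array(im["t"]);th=np.arctan2(np.hypot(c[0],c[1]),c[2]);n=np.hypot(c[0],c[1])
    return np.array([im["fx"]*th*c[0]/n+im["cx"],im["fy"]*th*c[1]/n+im["cy"]])
E
python3 - <<'E'
from h import *
im=ctrl.get_image("wrist");s=ctrl.read_state();print(s["eef_pos"],-np.array(im["R"]).T@np.array(im["t"]))
c=lambda X:np.round((pf(im,X)-[140,100])*2)
T=np.array(s["eef_pos"]);R=Rn.from_euler("xyz",s["tool_rot"]).as_matrix()
print("tcp",c(T),"grasp",c(T-R[:,2]*19),"front tip",c(T+R[:,0]*11),"front+40up",c(T+R[:,0]*11-R[:,2]*40))
for l in (-27,0,27):
  for z in (210,240): print(l,z,c([539+l*np.cos(.23),-205+l*np.sin(.23),z]))
E
```

```text
[ 537.9170989  -206.94066018  216.03813016] [ 611.8227938  -190.00235052  385.09153319]
tcp [348. 273.] grasp [348. 302.] front tip [348. 239.] front+40up [348. 301.]
-27 210 [343. 337.]
-27 240 [343. 390.]
0 210 [343. 261.]
0 240 [342. 306.]
27 210 [342. 176.]
27 240 [341. 208.]
```

```bash
python3 - <<'E'
from h import *
import pickle;im=pickle.load(open("w3.pkl","rb"))
c=lambda X:np.round((pf(im,X)-[140,100])*2)
T=np.array([538,-206,296.]);R=Rn.from_euler("xyz",[np.pi,0,.252]).as_matrix()
for b in (0,13,25,40):
  print(b,[c(T+R@np.array([f,s*42.5,-b])).tolist() for s in (-1,1) for f in (11,-11)])
E
```

```text
0 [[208.0, 238.0], [214.0, 304.0], [495.0, 239.0], [488.0, 305.0]]
13 [[198.0, 255.0], [205.0, 325.0], [505.0, 255.0], [497.0, 325.0]]
25 [[188.0, 272.0], [196.0, 345.0], [515.0, 273.0], [506.0, 346.0]]
40 [[174.0, 298.0], [184.0, 375.0], [530.0, 298.0], [519.0, 375.0]]
```

The bar end projects exactly where it should, but the fingertips show about 27 mm behind the reported TCP, both open and shut. They closed above the bar with no contact. I'll allow for that offset: open, go down 25 mm and grip.

{"op": "step_arm", "data": {
  "series": [
    [[0,0,0,0.007,0,0,0.3],[0,0,0,0,0,0,0.3],[0,0,0,0,0,0,0.3],[0,0,0,0,0,0,0.3],[0,0,0,0,0,0.06,0.3],[0,0,0,0,0,0.06,0.3],[0,0,0,0,0,0.04,0.3],[0,0,0,0,0,0,1],[0,0,0,0,0,0,1],[0,0,0,0,0,0,1],[0,0,0,0,0,0,1],[0,0,0,0,0,0,1]]
  ]
}}

```text
clock: 8.3
eef_pos: [538.8, -205.7, 192.4]
tool_rot: [-3.14, -0.0, 0.223]
force: [-1.7, 4.0, 5.1]
width: 12.6
gripper_force: 60.8
```

{"op": "step_arm", "data": {
  "series": [
    [[0,0,-0.17,0,0,0,1],[0,0,-0.17,0,0,0,1],[0,0,-0.17,0,0,0,1],[0,0,-0.17,0,0,0,1],[0,0,-0.17,0,0,0,1],[0,0,-0.17,0,0,0,1],[0,0,-0.17,0,0,0,1],[0,0,-0.17,0,0,0,1],[0,0,-0.17,0,0,0,1],[0,0,-0.17,0,0,0,1],[0,0,-0.17,0,0,0,1],[0,0,-0.17,0,0,0,1]]
  ]
}}

```text
clock: 9.5
eef_pos: [538.7, -205.6, 192.4]
tool_rot: [3.141, -0.002, 1.831]
force: [-2.4, 4.3, 3.8]
width: 12.9
gripper_force: 60.6
```

{"op": "step_arm", "data": {
  "series": [
    [[0,0,-0.17,0,0,0,1],[0,0,-0.17,0,0,0,1],[0,0,-0.03,0,0,0,1],[0,0,0,0,0,0,1],[0,0,0,0,0,0,1]]
  ]
}}

```text
clock: 10.0
eef_pos: [538.7, -205.6, 192.4]
tool_rot: [3.141, -0.002, 2.114]
force: [-3.4, 4.1, 6.7]
width: 12.9
gripper_force: 60.9
```

{"op": "step_arm", "data": {
  "series": [
    [[0,0,0,0,0,0,0],[0,0,0,0,0,0,0],[0,0,0,0,0,0,0],[0,0,0,0,0,0,0],[0,0,0,0,0,-0.1,0],[0,0,0,0,0,-0.25,0],[0,0,0,0,0,-0.25,0],[0,0,0,0,0,-0.25,0],[0,0,0,0,0,-0.25,0],[0,0,0,0,0,0,0]]
  ]
}}

```text
clock: 11.0
eef_pos: [541.6, -208.6, 362.5]
tool_rot: [3.135, 0.009, 2.115]
force: [0.3, 0.1, -0.5]
width: 85.9
gripper_force: 0.0
```

```bash
python3 - <<'E'
from h import *
im=ctrl.get_image("wrist");t=ctrl.get_image("top")
import pickle;pickle.dump(im,open("w5.pkl","wb"))
g=cv2.cvtColor(im["img"],cv2.COLOR_RGB2BGR)[:300,140:540]
h=cv2.cvtColor(t["img"],cv2.COLOR_RGB2BGR)[190:280,225:425]
cv2.imwrite("pics/w5c.png",np.vstack([cv2.resize(g,(440,330)),cv2.resize(h,(440,198),interpolation=cv2.INTER_CUBIC)]))
plan((490,225,340))
E
```

```text
pos [ 539. -207.  358.] rot [3.140e+00 1.000e-03 2.115e+00] w 85.2 gf 0.0 t 11.1 q7 1.02
shift rows 10 [0.263 0.121 0.012] | turn rows 0 az each -0.0
```

View pics/w5c.png

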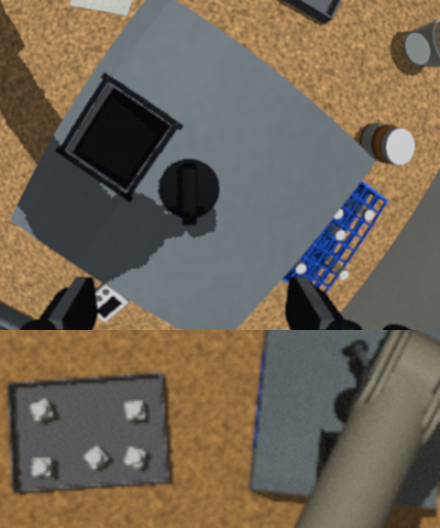

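The window is clear (dark interior). I go over the bin.

{"op": "step_arm", "data": {
  "series": [
    [[0,0,0,0.263,0.121,0.012,0],[0,0,0,0.263,0.121,0.012,0],[0,0,0,0.263,0.121,0.012,0],[0,0,0,0.263,0.121,0.012,0],[0,0,0,0.263,0.121,0.012,0],[0,0,0,0.263,0.121,0.012,0],[0,0,0,0.263,0.121,0.012,0],[0,0,0,0.263,0.121,0.012,0],[0,0,0,0.263,0.121,0.012,0],[0,0,0,0.263,0.121,0.012,0],[0,0,-0.187,0,0,0,0.3],[0,0,-0.187,0,0,0,0.3]]
  ]
}}

```text
clock: 12.3
eef_pos: [488.0, 226.4, 336.8]
tool_rot: [-3.138, -0.001, 2.419]
force: [0.3, -0.8, 0.1]
width: 60.2
gripper_force: 0.0
```

{"op": "step_arm", "data": {
  "series": [
    [[0,0,-0.187,0,0,0,0.3],[0,0,-0.187,0,0,0,0.3],[0,0,-0.187,0,0,0,0.3],[0,0,-0.187,0,0,0,0.3],[0,0,-0.187,0,0,0,0.3],[0,0,0,0,0,0,0.3],[0,0,0,0,0,0,0.3]]
  ]
}}

```text
clock: 13.0
eef_pos: [489.2, 224.3, 337.9]
tool_rot: [-3.141, -0.002, 3.14]
force: [-0.4, 1.1, -0.1]
width: 59.8
gripper_force: 0.0
```

```bash
python3 - <<'E'
from h import *
im=ctrl.get_image("wrist")
import pickle;pickle.dump(im,open("w6.pkl","wb"))
c=np.array([pf(im,p) for p in ((380,75,36),(605,95,36),(580,370,36),(380,355,36))])
print(c);x0,y0=np.maximum(np.floor(c.min(0))-5,0).astype(int);x1,y1=np.ceil(c.max(0)).astype(int)+5
g=cv2.cvtColor(im["img"],cv2.COLOR_RGB2BGR)[y0:y1,x0:x1];k=min(800/g.shape[1],600/g.shape[0]);print(x0,y0,k)
cv2.imwrite("pics/w6c.png",cv2.resize(g,None,fx=k,fy=k,interpolation=cv2.INTER_CUBIC))
plan((490,225,340))
E
```

```text
[[216.00303921  87.69495213]
 [235.90167394 225.05843811]
 [401.0903835  210.73202408]
 [398.51804581  86.63298101]]
211 81 4.0
pos [489. 224. 338.] rot [-3.141e+00 -1.000e-03  3.141e+00] w 60.2 gf 0.0 t 13.1 q7 1.1
shift rows 1 [-0.005  0.004 -0.012] | turn rows 0 az each -0.0
```

View pics/w6c.png

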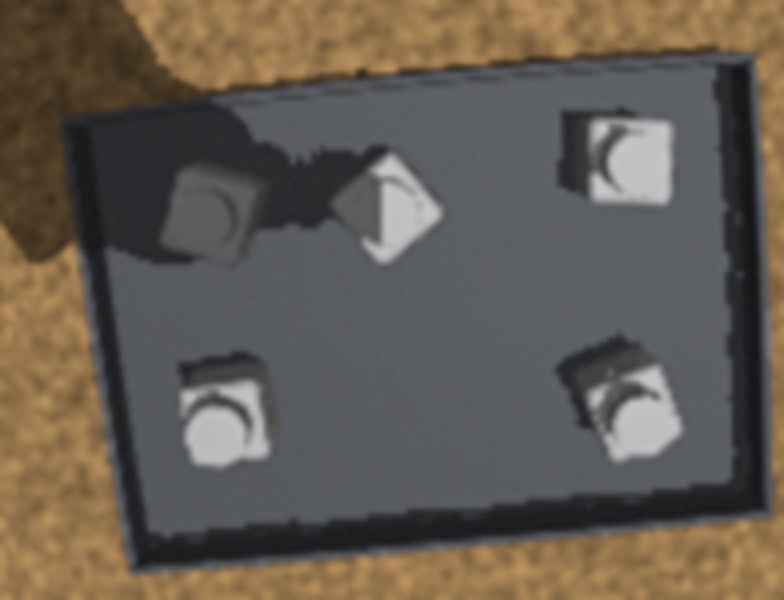

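```bash
python3 - <<'E'
from h import *
import pickle;im=pickle.load(open("w6.pkl","rb"))
f=lambda u,z:at(im,(211+u[0]/4,81+u[1]/4),z,True)[:2]
B={1:((190,163),(270,182),(240,265),(160,240),(207,213)),2:((330,205),(390,150),(443,210),(385,265),(398,203)),3:((590,118),(672,118),(670,205),(590,200),(638,160)),4:((180,385),(262,378),(270,455),(190,465),(217,433)),5:((590,395),(655,368),(682,430),(620,462),(643,420))}
for k,v in B.items():
    q=np.array([f(u,44) for u in v[:4]]);m=q.mean(0);cap=f(v[4],62)
    e=[np.arctan2(*(q[(i+1)%4]-q[i])[::-1])%(np.pi/2) for i in range(4)];ang=np.angle(np.mean(np.exp(4j*np.array(e))))/4
    print(k,"body",np.round(m),"cap",np.round(cap),"ang",np.round(ang,2),np.round(e,2),"side",[round(np.linalg.norm(q[(i+1)%4]-q[i])) for i in range(4)])
b=[f(u,36) for u in ((68,123),(752,60),(765,510),(135,570))];print(np.round(b),np.mean(b,0))
E
```

```text
1 body [455. 152.] cap [454. 152.] ang -0.34 [1.31 1.2  1.25 1.17] side [31, 34, 32, 32]
2 body [454. 216.] cap [451. 221.] ang 0.74 [0.74 0.72 0.76 0.73] side [30, 30, 30, 31]
3 body [435. 308.] cap [434. 307.] ang 0.0 [0.03 0.   1.53 0.02] side [31, 33, 31, 31]
4 body [536. 153.] cap [536. 152.] ang 0.09 [0.08 0.07 0.13 0.07] side [32, 31, 32, 33]
5 body [533. 314.] cap [531. 313.] ang 0.45 [0.41 0.46 0.5  0.45] side [27, 28, 28, 30]
[[419.  94.]
 [395. 356.]
 [576. 372.]
 [602. 111.]] [497.89890357 232.95509855]
```

{"op": "step_arm", "data": {
  "series": [
    [[0,0,0,0.24,-0.073,0.1,0.41],[0,0,-0.188,0,0,0.25,0.41],[0,0,-0.188,0,0,0.25,0.41],[0,0,-0.188,0,0,0.25,0.41],[0,0,-0.188,0,0,0.25,0.41],[0,0,-0.188,0,0,0.25,0.41],[0,0,0,0,0,0.25,0.41],[0,0,0,0,0,0.17,0.41],[0,0,0,0,0,0,0.41]]
  ]
}}

```text
clock: 13.95
eef_pos: [451.1, 212.2, 70.4]
tool_rot: [3.14, -0.007, -2.403]
force: [-0.8, -0.1, 0.3]
width: 50.3
gripper_force: 0.0
```

```bash
python3 - <<'E'
from h import *
im=ctrl.get_image("wrist");save(im,"w7.png")
for r in ctrl.recognise(im,"bottle1_mid")[:6]: print(round(r["score"],2),np.round(r["centre"]),np.round(at(im,r["centre"],33,True)))
plan((453,213,-15),3.88)
E
```

```text
0.94 [240. 159.] [455. 148.  33.]
pos [454. 214.  74.] rot [-3.142e+00 -1.000e-03 -2.402e+00] w 50.4 gf 0.0 t 14.1 q7 1.67
shift rows 2 [ 0.003 -0.     0.295] | turn rows 1 az each 0.001
```

View pics/w7.png

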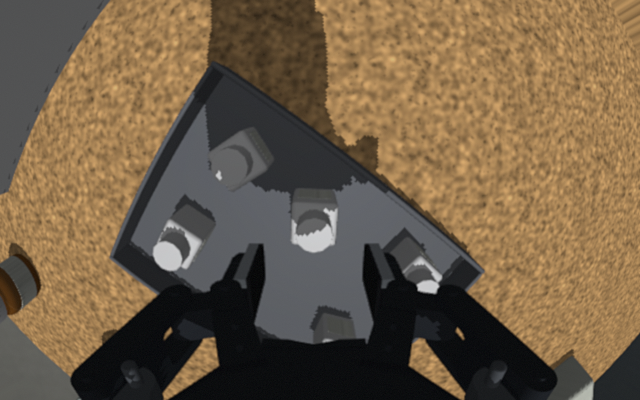

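```bash
python3 - <<'E'
from h import *
im=ctrl.get_image("wrist")
for u,z in (((314,232),62),((314,204),44),((173,252),62),((236,160),62),((427,286),62)): print(u,np.round(at(im,u,z,True)))
E
```

```text
(314, 232) [455. 216.  62.]
(314, 204) [446. 208.  44.]
(173, 252) [535. 154.  62.]
(236, 160) [453. 150.  62.]
(427, 286) [433. 307.  62.]
```

{"op": "step_arm", "data": {
  "series": [
    [[0,0,0,0,0,0.25,0.41],[0,0,0,0,0,0.25,0.41],[0,0,0,0,0,0.09,0.41],[0,0,0,0,0,0,0.9],[0,0,0,0,0,0,1],[0,0,0,0,0,0,1],[0,0,0,0,0,0,1],[0,0,0,0,0,0,1]]
  ]
}}

```text
clock: 14.9
eef_pos: [454.3, 214.0, -14.1]
tool_rot: [-3.141, 0.002, -2.401]
force: [-1.0, -0.4, -0.0]
width: 31.2
gripper_force: 59.5
```

{"op": "step_arm", "data": {
  "series": [
    [[0,0,0,0,0,-0.15,1],[0,0,0,0,0,-0.3,1],[0,0,0,0,0,-0.32,1],[0,0,0,0,0,-0.32,1],[0,0,0,0,0,-0.32,1],[0,0,0,0,0,-0.32,1],[0,0,0,0.207,-0.225,0,1],[0,0,0,0.207,-0.225,0,1],[0,0,0,0.207,-0.225,0,1],[0,0,0,0.207,-0.225,0,1],[0,0,0,0.207,-0.225,0,1],[0,0,0,0.207,-0.225,0,1]]
  ]
}}

```text
clock: 16.1
eef_pos: [452.3, -63.3, 245.0]
tool_rot: [-3.141, 0.001, -2.401]
force: [1.6, -0.1, -0.4]
width: 31.4
gripper_force: 59.6
```

{"op": "step_arm", "data": {
  "series": [
    [[0,0,0,0.207,-0.225,0,1],[0,0,0,0.207,-0.225,0,1],[0,0,0,0.207,-0.225,0,1],[0,0,0.174,0,0,0,1],[0,0,0.174,0,0,0,1],[0,0,0.174,0,0,0,1],[0,0,0.174,0,0,0,1],[0,0,0.174,0,0,0,1],[0,0,0.174,0,0,0,1],[0,0,0,0,0,0,1]]
  ]
}}

```text
clock: 17.1
eef_pos: [452.1, -198.8, 244.7]
tool_rot: [-3.142, -0.0, 3.062]
force: [0.5, -0.2, -0.4]
width: 31.3
gripper_force: 59.5
```

```bash
python3 - <<'E'
from h import *
im=ctrl.get_image("wrist");save(im,"w8.png")
plan((452,-199,180),3.06)
E
```

```text
pos [ 452. -199.  245.] rot [-3.142  0.     3.065] w 31.2 gf 59.5 t 17.1 q7 1.93
shift rows 2 [ 0.001 -0.001  0.216] | turn rows 1 az each 0.007
```

View pics/w8.png

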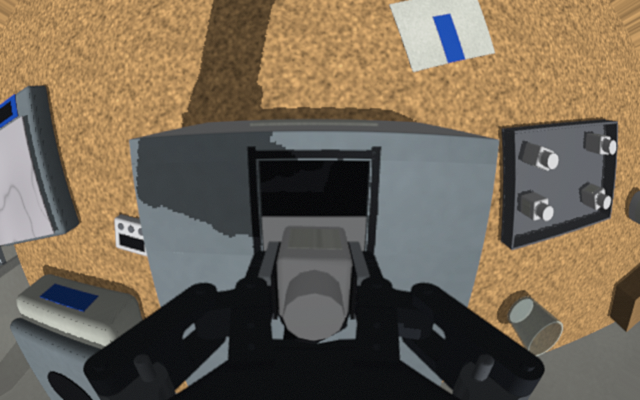

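The bottle is centred over the open window (frame columns 250–378, bottle at 314). I lower it, release and rise.

{"op": "step_arm", "data": {
  "series": [
    [[0,0,0,0,0,0.22,1],[0,0,0,0,0,0.21,1],[0,0,0,0,0,0,1],[0,0,0,0,0,0,0.35],[0,0,0,0,0,0,0.35],[0,0,0,0,0,0,0.35],[0,0,0,0,0,0,0.35],[0,0,0,0,0,-0.2,0.35],[0,0,0,0,0,-0.25,0.35],[0,0,0,0,0,-0.25,0.35],[0,0,0,0,0,-0.2,0.35],[0,0,0,0,0,0,0.35]]
  ]
}}

```text
clock: 18.35
eef_pos: [454.9, -200.3, 319.7]
tool_rot: [-3.139, 0.009, 3.062]
force: [1.2, -0.5, -0.2]
width: 55.2
gripper_force: 0.0
```

```bash
python3 - <<'E'
from h import *
im=ctrl.get_image("wrist")
print([(round(r["score"],2),np.round(r["centre"]),np.round(at(im,r["centre"],33,True))) for r in ctrl.recognise(im,"bottle1_mid")[:6]])
g=cv2.cvtColor(im["img"],cv2.COLOR_RGB2BGR)
cv2.imwrite("pics/w9.png",cv2.resize(g[80:280,150:640],(784,320),interpolation=cv2.INTER_CUBIC))
plan((454,149,245),2.80)
E
```

```text
[(0.84, array([513., 147.]), array([458., 143.,  33.]))]
pos [ 453. -199.  316.] rot [-3.141e+00  2.000e-03  3.062e+00] w 55.5 gf 0.0 t 18.4 q7 1.91
shift rows 8 [0.022 0.289 0.059] | turn rows 2 az each 0.167
```

View pics/w9.png

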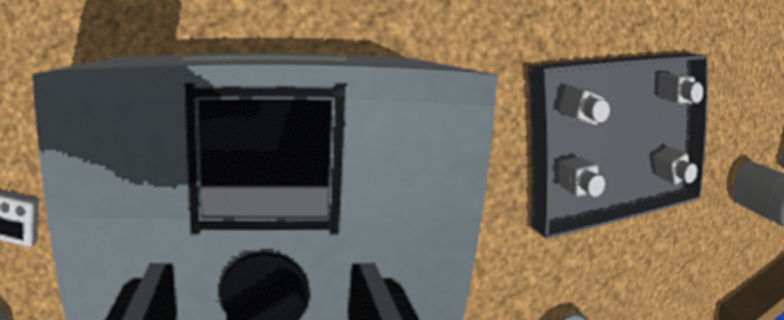

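The first bottle is in, the window (185–345, 85–232) is clear and four bottles are left. I add a top-camera bottle finder to catch any knocks.

```bash
cat >> h.py <<'E'
def bottles():
    im=ctrl.get_image("top");a=im["img"].astype(int)
    m=((a.min(2)>105)&(a.max(2)-a.min(2)<30)).astype(np.uint8)
    k=np.zeros_like(m);cv2.fillPoly(k,[np.array([px(im,p) for p in ((410,86,30),(592,104,30),(572,362,30),(388,345,30))],np.int32)],1)
    n,l,s,c=cv2.connectedComponentsWithStats(m*k)
    for i in range(1,n):
        if s[i,4]>10: print("bottle area",s[i,4],np.round(at(im,c[i],45)[:2]+[3,3]))
E
python3 - <<'E'
from h import *
bottles()
E
```

```text
bottle area 62 [534. 316.]
bottle area 69 [538. 154.]
bottle area 76 [456. 150.]
bottle area 70 [437. 310.]
```

{"op": "step_arm", "data": {
  "series": [
    [[0,0,0,0.022,0.289,0.03,0.35],[0,0,0,0.022,0.289,0.03,0.35],[0,0,0,0.022,0.289,0.03,0.35],[0,0,0,0.022,0.289,0.03,0.35],[0,0,0,0.022,0.289,0.03,0.35],[0,0,0,0.022,0.289,0.03,0.35],[0,0,0,0.022,0.289,0.03,0.35],[0,0,0,0.022,0.289,0.03,0.35],[0,0,0.17,0,0,0.2,0.35],[0,0,0.165,0,0,0.25,0.35],[0,0,0,0,0,0.25,0.35],[0,0,0,0,0,0.1,0.35]]
  ]
}}

```text
clock: 19.7
eef_pos: [450.0, 147.7, 154.8]
tool_rot: [-3.136, -0.006, 2.8]
force: [0.1, -0.1, 0.1]
width: 55.6
gripper_force: 0.0
```

```bash
python3 - <<'E'
from h import *
im=ctrl.get_image("wrist");save(im,"w10.png")
for r in ctrl.recognise(im,"bottle1_mid")[:6]: print(round(r["score"],2),np.round(r["centre"]),np.round(at(im,r["centre"],33,True)))
plan((454,149,-15),2.80)
E
```

```text
0.79 [317. 189.] [455. 150.  33.]
pos [450. 148. 156.] rot [-3.136 -0.006  2.799] w 55.7 gf 0.0 t 19.8 q7 0.88
shift rows 4 [-0.007  0.006  0.285] | turn rows 1 az each -0.001
```

{"op": "step_arm", "data": {
  "series": [
    [[0,0,0,-0.03,0.03,0.28,0.35],[0,0,0,0,0,0.32,0.35],[0,0,0,0,0,0.32,0.35],[0,0,0,0,0,0.21,0.35],[0,0,0,0,0,0,0.9],[0,0,0,0,0,0,1],[0,0,0,0,0,0,1],[0,0,0,0,0,0,1],[0,0,0,0,0,0,1],[0,0,0,0,0,-0.15,1],[0,0,0,0,0,-0.3,1],[0,0,0,0,0,-0.3,1]]
  ]
}}

```text
clock: 21.0
eef_pos: [458.7, 151.3, 103.6]
tool_rot: [-3.141, -0.001, 2.799]
force: [1.3, 1.3, 0.1]
width: 31.0
gripper_force: 63.5
```

```bash
python3 - <<'E'
from h import *
plan((452,-199,245),3.06)
E
```

```text
pos [459. 151. 104.] rot [-3.141e+00 -1.000e-03  2.799e+00] w 31.0 gf 63.5 t 21.0 q7 0.88
shift rows 9 [-0.082 -0.246 -0.105] | turn rows 2 az each -0.166
```

{"op": "step_arm", "data": {
  "series": [
    [[0,0,0,0,0,-0.313,1],[0,0,0,0,0,-0.313,1],[0,0,0,0,0,-0.313,1],[0,0,0,-0.092,-0.277,0,1],[0,0,0,-0.092,-0.277,0,1],[0,0,0,-0.092,-0.277,0,1],[0,0,0,-0.092,-0.277,0,1],[0,0,0,-0.092,-0.277,0,1],[0,0,0,-0.092,-0.277,0,1],[0,0,0,-0.092,-0.277,0,1],[0,0,0,-0.092,-0.277,0,1],[0,0,-0.17,0,0,0,1]]
  ]
}}

```text
clock: 22.2
eef_pos: [450.3, -205.9, 243.9]
tool_rot: [-3.137, 0.002, 2.925]
force: [0.1, 0.1, -0.8]
width: 31.3
gripper_force: 63.7
```

```bash
python3 - <<'E'
from h import *
plan((452,-199,180),3.06)
E
```

```text
pos [ 450. -206.  244.] rot [-3.137e+00  2.000e-03  2.925e+00] w 31.3 gf 63.7 t 22.2 q7 1.78
shift rows 2 [0.    0.025 0.213] | turn rows 1 az each -0.171
```

{"op": "step_arm", "data": {
  "series": [
    [[0,0,-0.16,0,0,0,1],[0,0,0,0,0,0.21,1],[0,0,0,0,0,0.21,1],[0,0,0,0,0,0,1],[0,0,0,0,0,0,0.35],[0,0,0,0,0,0,0.35],[0,0,0,0,0,0,0.35],[0,0,0,0,0,-0.2,0.35],[0,0,0,0,0,-0.25,0.35],[0,0,0,0,0,-0.25,0.35],[0,0,0,0,0,0,0.35]]
  ]
}}

```text
clock: 23.3
eef_pos: [455.1, -200.2, 290.7]
tool_rot: [-3.138, 0.012, 3.058]
force: [0.5, 0.2, -0.4]
width: 55.0
gripper_force: 0.0
```

```bash
python3 - <<'E'
from h import *
bottles()
im=ctrl.get_image("wrist")
h=[pf(im,(451+a,-199+b,195)) for a,b in ((-30,0),(0,0),(20,0),(0,20),(0,-20))]
print([im["img"][int(v),int(u)].tolist() for u,v in h])
plan((435,307,280),3.14)
E
```

```text
bottle area 63 [534. 317.]
bottle area 69 [538. 154.]
bottle area 72 [436. 310.]
[[8, 11, 14], [4, 6, 7], [107, 108, 109], [3, 4, 6], [14, 14, 14]]
pos [ 452. -199.  286.] rot [-3.141e+00  3.000e-03  3.058e+00] w 55.7 gf 0.0 t 23.4 q7 1.88
shift rows 12 [0.033 0.279 0.003] | turn rows 1 az each -0.104
```

{"op": "step_arm", "data": {
  "series": [
    [[0,0,0,-0.046,0.301,0,0.41],[0,0,0,-0.046,0.301,0,0.41],[0,0,0,-0.046,0.301,0,0.41],[0,0,0,-0.046,0.301,0,0.41],[0,0,0,-0.046,0.301,0,0.41],[0,0,0,-0.046,0.301,0,0.41],[0,0,0,-0.046,0.301,0,0.41],[0,0,0,-0.046,0.301,0,0.41],[0,0,-0.11,0,0,0.25,0.41],[0,0,-0.11,0,0,0.25,0.41],[0,0,0,0,0,0.3,0.41],[0,0,0,0,0,0.3,0.41]]
  ]
}}

```text
clock: 24.6
eef_pos: [535.8, 156.5, 117.6]
tool_rot: [-3.142, -0.001, -3.052]
force: [0.6, -0.5, -0.2]
width: 50.2
gripper_force: 0.0
```

```bash
python3 - <<'E'
from h import *
im=ctrl.get_image("wrist")
for r in ctrl.recognise(im,"bottle1_mid")[:6]: print(round(r["score"],2),np.round(r["centre"]),np.round(at(im,r["centre"],33,True)))
plan((537,153,-15),3.23)
E
```

```text
pos [531. 155. 114.] rot [-3.138 -0.014 -3.052] w 50.3 gf 0.0 t 24.7 q7 1.27
shift rows 3 [-0.017 -0.004  0.286] | turn rows 1 az each 0.002
```

{"op": "step_arm", "data": {
  "series": [
    [[0,0,0,0,0,0,0.41],[0,0,0,0,0,0.3,0.41],[0,0,0,0,0,0.32,0.41],[0,0,0,0,0,0.24,0.41],[0,0,0,0,0,0,0.9],[0,0,0,0,0,0,1],[0,0,0,0,0,0,1],[0,0,0,0,0,0,1],[0,0,0,0,0,0,1],[0,0,0,0,0,-0.3,1],[0,0,0,0,0,-0.3,1],[0,0,0,0,0,-0.3,1]]
  ]
}}

```text
clock: 25.9
eef_pos: [536.5, 156.6, 127.9]
tool_rot: [3.141, 0.0, -3.052]
force: [0.7, 0.7, -0.6]
width: 31.0
gripper_force: 62.7
```

```bash
python3 - <<'E'
from h import *
plan((452,-199,120),3.06)
E
```

```text
pos [536. 157. 128.] rot [ 3.141  0.    -3.052] w 31.0 gf 62.7 t 25.9 q7 1.27
shift rows 9 [ 0.086 -0.257  0.006] | turn rows 2 az each 0.109
```

{"op": "step_arm", "data": {
  "series": [
    [[0,0,0,0,0,-0.26,1],[0,0,0,0,0,-0.26,1],[0,0,0,0,0,-0.26,1],[0,0,0,0.086,-0.257,0,1],[0,0,0,0.086,-0.257,0,1],[0,0,0,0.086,-0.257,0,1],[0,0,0,0.086,-0.257,0,1],[0,0,0,0.086,-0.257,0,1],[0,0,0,0.086,-0.257,0,1],[0,0,0,0.086,-0.257,0,1],[0,0,0,0.086,-0.257,0,1],[0,0,0,0.086,-0.257,0,1]]
  ]
}}

```text
clock: 27.1
eef_pos: [451.4, -200.8, 243.8]
tool_rot: [-3.141, 0.001, -3.052]
force: [0.1, 0.3, 0.1]
width: 31.1
gripper_force: 62.8
```

```bash
python3 - <<'E'
from h import *
plan((452,-199,180),3.06)
E
```

```text
pos [ 451. -201.  244.] rot [-3.141e+00  1.000e-03 -3.052e+00] w 31.1 gf 62.8 t 27.1 q7 2.02
shift rows 2 [-0.002  0.006  0.213] | turn rows 2 az each 0.109
```

{"op": "step_arm", "data": {
  "series": [
    [[0,0,0.16,0,0,0,1],[0,0,0,0,0,0.21,1],[0,0,0,0,0,0.21,1],[0,0,0,0,0,0,1],[0,0,0,0,0,0,0.35],[0,0,0,0,0,0,0.35],[0,0,0,0,0,0,0.35],[0,0,0,0,0,-0.2,0.35],[0,0,0,0,0,-0.25,0.35],[0,0,0,0,0,-0.25,0.35],[0,0,0,0,0,0,0.35]]
  ]
}}

```text
clock: 28.2
eef_pos: [455.6, -200.7, 290.7]
tool_rot: [-3.138, 0.011, 3.105]
force: [-0.0, -0.9, -0.2]
width: 55.3
gripper_force: 0.0
```

```bash
python3 - <<'E'
from h import *
bottles()
im=ctrl.get_image("wrist")
h=[pf(im,(451+a,-199+b,195)) for a,b in ((-30,0),(0,0),(20,0),(0,20),(0,-20))]
print([im["img"][int(v),int(u)].tolist() for u,v in h])
plan((435,307,280),3.14)
E
```

```text
bottle area 61 [535. 316.]
bottle area 71 [437. 310.]
[[8, 8, 9], [10, 9, 12], [106, 107, 108], [8, 6, 7], [6, 10, 8]]
pos [ 453. -199.  286.] rot [-3.141e+00  3.000e-03  3.105e+00] w 55.9 gf 0.0 t 28.3 q7 1.91
shift rows 12 [0.02  0.281 0.003] | turn rows 1 az each -0.044
```

{"op": "step_arm", "data": {
  "series": [
    [[0,0,0,0.02,0.28,0,0.46],[0,0,0,0.02,0.28,0,0.46],[0,0,0,0.02,0.28,0,0.46],[0,0,0,0.02,0.28,0,0.46],[0,0,0,0.02,0.28,0,0.46],[0,0,0,0.02,0.28,0,0.46],[0,0,0,0.02,0.28,0,0.46],[0,0,0,0.02,0.28,0,0.46],[0,0,0,0.02,0.28,0,0.46],[0,0,0,0.02,0.28,0,0.46],[0,0,0,0.02,0.28,0,0.46],[0,0,0,0.02,0.28,0,0.46]]
  ]
}}

```text
clock: 29.5
eef_pos: [433.3, 306.8, 283.7]
tool_rot: [-3.14, -0.002, 3.106]
force: [-0.7, -0.0, -0.2]
width: 46.3
gripper_force: 0.0
```

{"op": "step_arm", "data": {
  "series": [
    [[0,0,-0.045,0,0,0.25,0.46],[0,0,0,0,0,0.3,0.46],[0,0,0,0,0,0.3,0.46],[0,0,0,0,0,0.3,0.46],[0,0,0,0,0,0.25,0.46],[0,0,0,0,0,0,0.46],[0,0,0,0,0,0,0.46]]
  ]
}}

```text
clock: 30.2
eef_pos: [433.7, 305.4, 74.5]
tool_rot: [-3.14, -0.002, 3.141]
force: [0.6, 0.6, 1.1]
width: 46.4
gripper_force: 0.0
```

```bash
python3 - <<'E'
from h import *
im=ctrl.get_image("wrist");save(im,"w13.png")
for r in ctrl.recognise(im,"bottle1_mid")[:6]: print(round(r["score"],2),np.round(r["centre"]),np.round(at(im,r["centre"],33,True)))
plan((435,306,-15),3.14)
E
```

```text
0.55 [320. 314.] [526. 311.  33.]
pos [435. 307.  77.] rot [3.140e+00 2.000e-03 3.141e+00] w 46.2 gf 0.0 t 30.3 q7 0.74
shift rows 3 [ 0.001 -0.002  0.203] | turn rows 1 az each 0.001
```

```bash
python3 - <<'E'
from h import *
im=ctrl.get_image("wrist");a=im["img"].astype(int)
m=((a.min(2)>120)&(a.max(2)-a.min(2)<25)).astype(np.uint8)
n,l,s,c=cv2.connectedComponentsWithStats(m)
e=pf(im,(435,306,58));print("exp",e)
for i in range(1,n):
    if s[i,4]>60 and np.hypot(*(c[i]-e))<90: print(s[i],np.round(c[i]),np.round(at(im,c[i],58,True)))
E
```

```text
exp [311.70819777 223.44539125]
[302 221  34  22 241] [320. 235.] [443. 312.  58.]
```

{"op": "step_arm", "data": {
  "series": [
    [[0,0,0,-0.01,0.018,0.15,0.46],[0,0,0,0,0,0.25,0.46],[0,0,0,0,0,0.2,0.46],[0,0,0,0,0,0,0.9],[0,0,0,0,0,0,1],[0,0,0,0,0,0,1],[0,0,0,0,0,0,1],[0,0,0,0,0,0,1],[0,0,0,0,0,-0.2,1],[0,0,0,0,0,-0.3,1],[0,0,0,0,0,-0.3,1],[0,0,0,0,0,-0.3,1]]
  ]
}}

```text
clock: 31.55
eef_pos: [435.6, 308.2, 152.1]
tool_rot: [3.141, 0.0, 3.141]
force: [0.9, 0.5, -1.1]
width: 30.9
gripper_force: 61.6
```

```bash
python3 - <<'E'
from h import *
plan((452,-199,150),3.06)
E
```

```text
pos [436. 308. 152.] rot [3.141 0.    3.141] w 30.9 gf 61.6 t 31.6 q7 0.76
shift rows 12 [-0.009 -0.282  0.001] | turn rows 1 az each 0.103
```

{"op": "step_arm", "data": {
  "series": [
    [[0,0,0,-0.009,-0.282,-0.125,1],[0,0,0,-0.009,-0.282,-0.125,1],[0,0,0,-0.009,-0.282,-0.125,1],[0,0,0,-0.009,-0.282,-0.125,1],[0,0,0,-0.009,-0.282,-0.125,1],[0,0,0,-0.009,-0.282,0,1],[0,0,0,-0.009,-0.282,0,1],[0,0,0,-0.009,-0.282,0,1],[0,0,0,-0.009,-0.282,0,1],[0,0,0,-0.009,-0.282,0,1],[0,0,0,-0.009,-0.282,0,1],[0,0,0,-0.009,-0.282,0,1]]
  ]
}}

```text
clock: 32.75
eef_pos: [451.2, -200.9, 244.3]
tool_rot: [-3.141, 0.001, 3.141]
force: [0.9, 0.1, -0.1]
width: 31.5
gripper_force: 61.8
```

```bash
python3 - <<'E'
from h import *
plan((452,-199,180),3.06)
E
```

```text
pos [ 451. -201.  244.] rot [-3.141e+00  1.000e-03  3.141e+00] w 31.5 gf 61.8 t 32.8 q7 1.89
shift rows 2 [-0.002  0.006  0.214] | turn rows 1 az each 0.103
```

{"op": "step_arm", "data": {
  "series": [
    [[0,0,0.1,0,0,0,1],[0,0,0,0,0,0.21,1],[0,0,0,0,0,0.21,1],[0,0,0,0,0,0,1],[0,0,0,0,0,0,0.35],[0,0,0,0,0,0,0.35],[0,0,0,0,0,0,0.35],[0,0,0,0,0,-0.2,0.35],[0,0,0,0,0,-0.25,0.35],[0,0,0,0,0,-0.25,0.35],[0,0,0,0,0,0,0.35]]
  ]
}}

```text
clock: 33.85
eef_pos: [455.2, -200.5, 291.5]
tool_rot: [-3.138, 0.012, 3.062]
force: [0.5, -0.1, 0.5]
width: 55.5
gripper_force: 0.0
```

```bash
python3 - <<'E'
from h import *
bottles()
im=ctrl.get_image("wrist");save(im,"w14.png")
h=[pf(im,(451+a,-199+b,195)) for a,b in ((-30,0),(0,0),(20,0),(0,20),(0,-20))]
print([im["img"][int(v),int(u)].tolist() for u,v in h])
plan((534,313,280),3.14-.45)
plan((534,313,280),3.14+.45)
E
```

```text
bottle area 62 [534. 316.]
[[7, 10, 10], [7, 9, 10], [106, 107, 108], [8, 10, 11], [10, 9, 12]]
pos [ 452. -199.  287.] rot [-3.141e+00  3.000e-03  3.062e+00] w 55.7 gf 0.0 t 34.0 q7 1.82
shift rows 12 [-0.023  0.287  0.004] | turn rows 3 az each 0.158
pos [ 452. -199.  287.] rot [-3.141e+00  3.000e-03  3.062e+00] w 55.7 gf 0.0 t 34.0 q7 1.82
shift rows 12 [-0.023  0.287  0.004] | turn rows 4 az each -0.168
```

{"op": "step_arm", "data": {
  "series": [
    [[0,0,0,-0.023,0.287,0,0.44],[0,0,0,-0.023,0.287,0,0.44],[0,0,0,-0.023,0.287,0,0.44],[0,0,0,-0.023,0.287,0,0.44],[0,0,0,-0.023,0.287,0,0.44],[0,0,0,-0.023,0.287,0,0.44],[0,0,0,-0.023,0.287,0,0.44],[0,0,0,-0.023,0.287,0,0.44],[0,0,0,-0.023,0.287,0,0.44],[0,0,0,-0.023,0.287,0,0.44],[0,0,0,-0.023,0.287,0,0.44],[0,0,0,-0.023,0.287,0,0.44]]
  ]
}}

```text
clock: 35.15
eef_pos: [533.2, 313.7, 284.1]
tool_rot: [-3.14, -0.002, 3.062]
force: [0.8, -0.4, -0.1]
width: 47.8
gripper_force: 0.0
```

{"op": "step_arm", "data": {
  "series": [
    [[0,0,-0.168,0,0,0.25,0.44],[0,0,-0.168,0,0,0.3,0.44],[0,0,-0.168,0,0,0.3,0.44],[0,0,-0.168,0,0,0.3,0.44],[0,0,0,0,0,0.25,0.44],[0,0,0,0,0,0,0.44],[0,0,0,0,0,0,0.44]]
  ]
}}

```text
clock: 35.85
eef_pos: [533.2, 312.3, 75.1]
tool_rot: [3.142, -0.002, -2.693]
force: [0.7, -0.1, 0.4]
width: 47.9
gripper_force: 0.0
```

```bash
python3 - <<'E'
from h import *
im=ctrl.get_image("wrist");save(im,"w15.png");a=im["img"].astype(int)
m=((a.min(2)>110)&(a.max(2)-a.min(2)<25)).astype(np.uint8)
n,l,s,c=cv2.connectedComponentsWithStats(m)
e=pf(im,(534,313,58));print("exp",e)
for i in range(1,n):
    if s[i,4]>60 and np.hypot(*(c[i]-e))<90: print(s[i],np.round(c[i]),np.round(at(im,c[i],58,True)))
print(ctrl.recognise(im,"bottle1_mid")[:2])
plan((534,313,-15),3.59)
E
```

```text
exp [313.41267493 226.01520049]
[290 210  47  34 746] [315. 231.] [536. 316.  58.]
[]
pos [535. 314.  78.] rot [ 3.141e+00  3.000e-03 -2.693e+00] w 47.7 gf 0.0 t 36.0 q7 1.18
shift rows 3 [ 0.003 -0.     0.206] | turn rows 1 az each -0.0
```

View pics/w15.png

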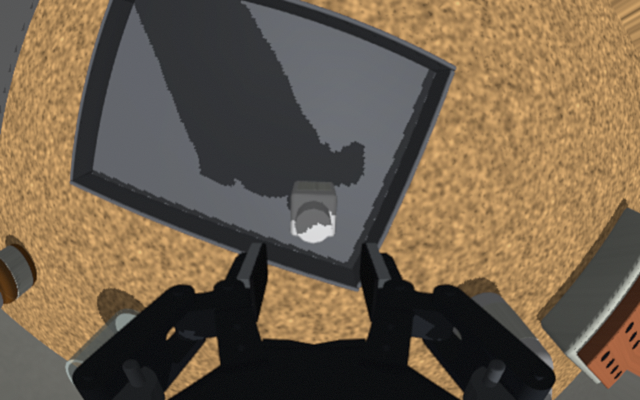

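The last bottle is centred between the fingers (314,215), so I grasp it.

{"op": "step_arm", "data": {
  "series": [
    [[0,0,0,0,0,0.15,0.46],[0,0,0,0,0,0.25,0.46],[0,0,0,0,0,0.21,0.46],[0,0,0,0,0,0,0.9],[0,0,0,0,0,0,1],[0,0,0,0,0,0,1],[0,0,0,0,0,0,1],[0,0,0,0,0,0,1],[0,0,0,0,0,-0.2,1],[0,0,0,0,0,-0.3,1],[0,0,0,0,0,-0.3,1],[0,0,0,0,0,-0.3,1]]
  ]
}}

```text
clock: 37.15
eef_pos: [533.7, 312.3, 151.4]
tool_rot: [3.141, 0.0, -2.693]
force: [0.7, 0.1, -0.4]
width: 31.4
gripper_force: 61.1
```

```bash
python3 - <<'E'
from h import *
plan((452,-199,150),3.06)
E
```

```text
pos [534. 312. 151.] rot [ 3.141  0.    -2.693] w 31.4 gf 61.1 t 37.1 q7 1.21
shift rows 12 [ 0.164 -0.236  0.001] | turn rows 4 az each 0.169
```

{"op": "step_arm", "data": {
  "series": [
    [[0,0,0,0.164,-0.236,-0.125,1],[0,0,0,0.164,-0.236,-0.125,1],[0,0,0,0.164,-0.236,-0.125,1],[0,0,0,0.164,-0.236,-0.125,1],[0,0,0,0.164,-0.236,-0.125,1],[0,0,0,0.164,-0.236,0,1],[0,0,0,0.164,-0.236,0,1],[0,0,0,0.164,-0.236,0,1],[0,0,0,0.164,-0.236,0,1],[0,0,0,0.164,-0.236,0,1],[0,0,0,0.164,-0.236,0,1],[0,0,0,0.164,-0.236,0,1]]
  ]
}}

```text
clock: 38.35
eef_pos: [451.5, -200.0, 243.7]
tool_rot: [-3.141, 0.001, -2.693]
force: [0.2, -0.7, -0.5]
width: 31.3
gripper_force: 61.1
```

{"op": "step_arm", "data": {
  "series": [
    [[0,0,0.169,0,0,0,1],[0,0,0.169,0,0,0,1],[0,0,0.169,0,0,0,1],[0,0,0.169,0,0,0,1],[0,0,0,0,0,0,1]]
  ]
}}

```text
clock: 38.85
eef_pos: [451.9, -198.3, 243.5]
tool_rot: [-3.141, 0.001, 3.059]
force: [0.6, -0.3, -0.1]
width: 31.3
gripper_force: 61.1
```

```bash
python3 - <<'E'
from h import *
plan((452,-199,180),3.06)
E
```

```text
pos [ 452. -198.  243.] rot [-3.141e+00  1.000e-03  3.059e+00] w 31.3 gf 61.1 t 38.9 q7 1.75
shift rows 2 [-0.    -0.002  0.212] | turn rows 1 az each -0.002
```

{"op": "step_arm", "data": {
  "series": [
    [[0,0,0,0,0,0.21,1],[0,0,0,0,0,0.21,1],[0,0,0,0,0,0,1],[0,0,0,0,0,0,0.35],[0,0,0,0,0,0,0.35],[0,0,0,0,0,0,0.35],[0,0,0,0,0,-0.2,0.35],[0,0,0,0,0,-0.25,0.35],[0,0,0,0,0,-0.25,0.35],[0,0,0,0,0,-0.1,0.35],[0,0,0,0,0,0,0.35]]
  ]
}}

```text
clock: 39.95
eef_pos: [453.9, -199.0, 303.4]
tool_rot: [-3.139, 0.007, 3.059]
force: [-0.1, -0.3, -0.2]
width: 55.2
gripper_force: 0.0
```

```bash
python3 - <<'E'
from h import *
bottles()
im=ctrl.get_image("wrist");save(im,"w16.png")
h=[pf(im,(451+a,-199+b,195)) for a,b in ((-30,0),(0,0),(20,0),(0,20),(0,-20))]
print([im["img"][int(v),int(u)].tolist() for u,v in h])
print([(n,[(round(r["score"],2),np.round(r["centre"]),np.round(at(im,r["centre"],33,True))) for r in ctrl.recognise(im,n)[:3]]) for n in ("bottle1_mid",)])
plan((539,-206,290),2.115)
E
```

```text
[[6, 4, 9], [9, 8, 10], [106, 106, 107], [9, 9, 11], [9, 8, 10]]
[('bottle1_mid', [])]
pos [ 451. -198.  299.] rot [ 3.141e+00 -1.000e-03  3.059e+00] w 55.6 gf 0.0 t 40.1 q7 1.77
shift rows 2 [-0.293 -0.002  0.031] | turn rows 7 az each 0.172
```

All bottles are in. Next I go to the knob and turn the tool to yaw -1.03, which leaves wrist range for the second turn.

{"op": "step_arm", "data": {
  "series": [
    [[0,0,0,-0.293,-0.002,0,0.3],[0,0,0,-0.293,-0.002,0,0.3],[0,0,0.186,0,0,0,0.3],[0,0,0.186,0,0,0,0.3],[0,0,0.186,0,0,0,0.3],[0,0,0.186,0,0,0,0.3],[0,0,0.186,0,0,0,0.3],[0,0,0.186,0,0,0,0.3],[0,0,0.186,0,0,0,0.3],[0,0,0.186,0,0,0,0.3],[0,0,0.186,0,0,0,0.3],[0,0,0.186,0,0,0,0.3]]
  ]
}}

```text
clock: 41.3
eef_pos: [538.7, -205.8, 298.1]
tool_rot: [-3.138, -0.001, 1.592]
force: [-0.2, 0.3, -0.4]
width: 59.6
gripper_force: 0.0
```

{"op": "step_arm", "data": {
  "series": [
    [[0,0,0.186,0,0,0,0.3],[0,0,0.186,0,0,0,0.3],[0,0,0.186,0,0,0,0.3],[0,0,0.186,0,0,0,0.3],[0,0,0.186,0,0,0,0.3],[0,0,0.186,0,0,0,0.3],[0,0,0.186,0,0,0,0.3],[0,0,0.186,0,0,0,0.3],[0,0,0.186,0,0,0,0.3],[0,0,0.186,0,0,0,0.3],[0,0,0.186,0,0,0,0.3],[0,0,0.186,0,0,0,0.3]]
  ]
}}

```text
clock: 42.5
eef_pos: [538.7, -205.8, 298.2]
tool_rot: [-3.142, 0.003, -0.161]
force: [-0.5, -0.2, -0.7]
width: 59.7
gripper_force: 0.0
```

{"op": "step_arm", "data": {
  "series": [
    [[0,0,0.186,0,0,0,0.3],[0,0,0.186,0,0,0,0.3],[0,0,0.186,0,0,0,0.3],[0,0,0.186,0,0,0,0.3],[0,0,0.186,0,0,0,0.3],[0,0,0.186,0,0,0,0.3],[0,0,0,0,0,0,0.3],[0,0,0,0,0,0,0.3]]
  ]
}}

```text
clock: 43.3
eef_pos: [539.1, -205.9, 298.8]
tool_rot: [3.14, 0.001, -1.028]
force: [1.1, 0.5, -0.1]
width: 60.1
gripper_force: 0.0
```

```bash
python3 - <<'E'
from h import *
s=ctrl.read_state();plan((539,-206,192),-1.027)
E
```

```text
pos [ 539. -206.  299.] rot [ 3.140e+00  1.000e-03 -1.028e+00] w 60.1 gf 0.0 t 43.3 q7 -1.85
shift rows 3 [ 0.    -0.     0.237] | turn rows 1 az each -0.001
```

{"op": "step_arm", "data": {
  "series": [
    [[0,0,0,0,0,0.3,0.3],[0,0,0,0,0,0.25,0.3],[0,0,0,0,0,0.16,0.3],[0,0,0,0,0,0,0.3],[0,0,0,0,0,0,0.9],[0,0,0,0,0,0,1],[0,0,0,0,0,0,1],[0,0,0,0,0,0,1],[0,0,0,0,0,0,1],[0,0,0,0,0,0,1]]
  ]
}}

```text
clock: 44.3
eef_pos: [539.6, -207.2, 195.1]
tool_rot: [-3.141, -0.002, -1.031]
force: [-2.3, 0.1, 6.6]
width: 12.6
gripper_force: 60.6
```

{"op": "step_arm", "data": {
  "series": [
    [[0,0,-0.175,0,0,0,1],[0,0,-0.175,0,0,0,1],[0,0,-0.175,0,0,0,1],[0,0,-0.175,0,0,0,1],[0,0,-0.175,0,0,0,1],[0,0,-0.175,0,0,0,1],[0,0,-0.175,0,0,0,1],[0,0,-0.175,0,0,0,1],[0,0,-0.175,0,0,0,1],[0,0,-0.175,0,0,0,1],[0,0,-0.175,0,0,0,1],[0,0,-0.175,0,0,0,1]]
  ]
}}

```text
clock: 45.5
eef_pos: [540.2, -204.7, 195.1]
tool_rot: [-3.141, -0.003, 0.624]
force: [-2.1, 4.5, 6.3]
width: 12.5
gripper_force: 60.7
```

{"op": "step_arm", "data": {
  "series": [
    [[0,0,-0.175,0,0,0,1],[0,0,-0.175,0,0,0,1],[0,0,-0.175,0,0,0,1],[0,0,-0.175,0,0,0,1],[0,0,0,0,0,0,1],[0,0,0,0,0,0,1]]
  ]
}}

```text
clock: 46.1
eef_pos: [539.4, -204.1, 195.1]
tool_rot: [-3.141, -0.003, 1.169]
force: [-3.7, 5.0, 9.4]
width: 12.9
gripper_force: 61.0
```

```bash
python3 - <<'E'
from h import *
plan((539,-206,340),1.173)
im=ctrl.get_image("wrist");save(im,"w17.png")
sc=ctrl.get_image("scene");save(sc,"s17.png")
def dot(im,fish):
    P=(lambda X:pf(im,X)) if fish else (lambda X:np.array(px(im,X)))
    k=np.zeros(im["img"].shape[:2],np.uint8)
    c,s=np.cos(-.085),np.sin(-.085)
    cv2.fillPoly(k,[np.array([P((452+c*a-s*b,-199+s*a+c*b,192)) for a,b in ((-33,-35),(33,-35),(33,35),(-33,35))],np.int32)],1)
    g=im["img"].astype(int).max(2);print("window px",k.sum(),"dark",((g<70)&(k>0)).sum(),"median",np.median(g[k>0]))
    m=((g<70)&(k>0)).astype(np.uint8);n,l,st,ce=cv2.connectedComponentsWithStats(m)
    for i in range(1,n):
        if st[i,4]>20: print(st[i],ce[i],np.round(at(im,ce[i],192,fish),1))
dot(im,True);dot(sc,False)
E
```

```text
pos [ 539. -204.  195.] rot [-3.141e+00 -3.000e-03  1.169e+00] w 12.9 gf 61.0 t 46.1 q7 0.01
shift rows 4 [-0.003  0.    -0.242] | turn rows 1 az each -0.005
window px 7728 dark 3934 median 58.0
[134 213  81  30 390] [174.92820513 227.02307692] [ 458.7 -165.8  192. ]
[ 167  244   88   76 3544] [202.68594808 282.87358916] [ 455.1 -208.9  192. ]
window px 556 dark 487 median 57.0
[206 195  30  31 485] [221.34845361 210.1257732 ] [ 453.  -200.6  192. ]
```

Now I release, rise and look.

{"op": "step_arm", "data": {
  "series": [
    [[0,0,0,0,0,0,0],[0,0,0,0,0,0,0],[0,0,0,0,0,0,0],[0,0,0,0,0,0,0],[0,0,0,0,0,-0.15,0],[0,0,0,0,0,-0.3,0],[0,0,0,0,0,-0.3,0],[0,0,0,0,0,-0.3,0],[0,0,0,0,0,-0.1,0],[0,0,0,0,0,0,0],[0,0,0,0,0,0,0]]
  ]
}}

```text
clock: 47.3
eef_pos: [539.1, -206.1, 365.0]
tool_rot: [-3.14, 0.0, 1.168]
force: [-0.8, 1.1, -0.6]
width: 85.5
gripper_force: 0.0
```

```bash
python3 - <<'E'
from h import *
im=ctrl.get_image("wrist");sc=ctrl.get_image("scene")
import pickle;pickle.dump(im,open("w18.pkl","wb"))
P=np.array([pf(im,(452,-199,192))])[0].astype(int);print(P)
g=cv2.cvtColor(im["img"],cv2.COLOR_RGB2BGR);x0=int(np.clip(P[0]-75,0,490));y0=int(np.clip(P[1]-75,0,250));print(x0,y0)
s=cv2.cvtColor(sc["img"],cv2.COLOR_RGB2BGR)[100:350,140:440]
cv2.imwrite("pics/fin.png",np.hstack([cv2.resize(g[y0:y0+150,x0:x0+150],(390,390),interpolation=cv2.INTER_CUBIC),cv2.resize(s,(400,390))]))
plan((539,-206,340),1.173)
E
```

```text
[242 197]
167 122
pos [ 539. -206.  364.] rot [-3.138  0.     1.168] w 86.0 gf 0.0 t 47.4 q7 -0.02
shift rows 1 [-0.     0.003  0.16 ] | turn rows 1 az each -0.007
```

View pics/fin.png

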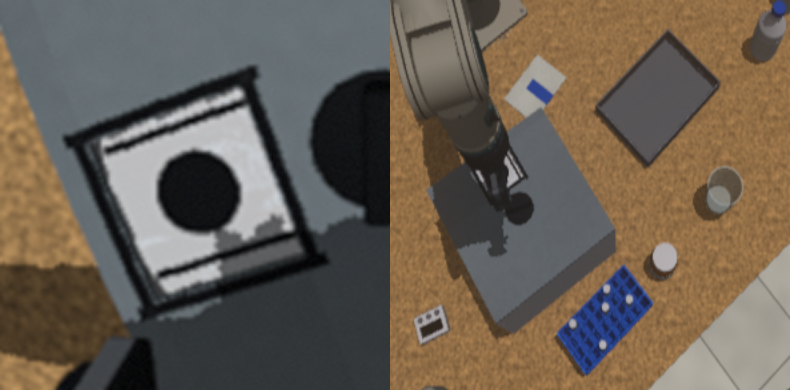

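The dot (199,190) sits in the window between both radial lines. The bin is empty and the bystanders haven't moved. I check the residual angle.

```bash
python3 - <<'E'
from h import *
import pickle;im=pickle.load(open("w18.pkl","rb"))
f=lambda u,z:at(im,(167+u[0]/2.6,122+u[1]/2.6),z,True)[:2]
w=np.array([f(u,200) for u in ((73,140),(252,74),(319,258),(148,312))]);d=f((199,190),192)
l=[[f(u,192) for u in q] for q in (((105,150),(245,100)),((160,273),(295,236)))]
e=(w[0]-w[1]+w[3]-w[2]);psi=np.arctan2(*(-e)[::-1])
print("win",w.mean(0),"dot",d,"psi",psi)
c,s=np.cos(psi),np.sin(psi);o=d-w.mean(0);print("local offset",c*o[0]+s*o[1],-s*o[0]+c*o[1])
for q in l:
    m=np.mean(q,0)-w.mean(0);print("line local y",-s*m[0]+c*m[1])
E
```

```text
win [ 452.86140883 -198.52461962] dot [ 453.88062774 -196.87823262] psi -0.07816039120773545
local offset 0.8875559909016242 1.720942094186037
line local y 33.31991475042517
line local y -31.222667814887295
```

```bash
python3 -c "
from cell import ctrl
print(ctrl.finish_job())"
```

```text
the job is handed in; nothing more can be done
None
```

I dropped all five bottles through the window into the canister, then turned the knob on counter-clockwise until the black dot was centred in the window (within about 2 mm). I handed the job in at about 47 s, and the other things on the bench looked unmoved in the last picture.

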